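Push the infrared window out of its viewport flange

TASK

The infrared window is stuck in its O-ring in the steel viewport flange that stands on the mill's lid. Set the flange over the nylon post of the push-out stand and press it slowly and gently down, feeling for the hole, until it rests fully down on the stand's shoulder and the post has pushed the window up out of it; then take the window off the post and lay it flat in the empty pocket of the blue tray without dropping it. The window is brittle, so keep the pushing forces low; leave the flange on the stand and do not disturb anything else.

Things in the scene. Friction and masses are not known exactly. Their poses are not given: they have to be found in the camera images.
- flange: round stainless viewport flange, outside diameter 60, height 28, 0.28 kg, loose, upright on the lid's disc. Origin: centre of its underside, z up along its axis. A through hole 24 in diameter runs from the underside up through the lower 16; above it, open to the top, is a recess 43 in diameter and 12 deep which holds the window.
- window: infrared window: opaque dark grey brittle disc, diameter 40, thickness 12, 0.08 kg. Origin: centre of its underside, z along its axis. At the start it sits in the flange's recess, top flush with the flange's top, gripped round its edge by an O-ring; pushing it up and out takes about 8 to 14 N over some 7 mm of travel, then it is loose.
- stand: push-out stand, fixed: dark steel foot 130 x 90 x 12 high, on it a slotted block 90 (its x) x 52 (its y) whose flat top, the shoulder, is 40 above the bench and faced with rubber (gives 1 mm at 15 N). A white nylon post, 22 in diameter, stands in the slot, its flat, slightly soft top 32 above the shoulder, with 1 mm play all round in the flange's hole. Origin: centre of the underside of the foot, z up.
- slot (a point): middle of the slot in the stand's shoulder, 40 above the bench; the slot runs along the stand's own x axis. The post is clamped firmly but anywhere along it, up to 14 either side of this point and in another place each time; where it stands is not measured.
- tray: blue plastic window tray, fixed, 220 x 80 x 16 high, three round pockets in a row along its own x axis, 70 apart, each 51 in diameter and 4 deep; the one at its -x end is empty, the other two hold spare windows. Origin: centre of its underside; its yaw varies.
- pocket (a point): centre of the floor of the empty pocket, 12 above the bench
- lid: the mill's lid, fixed: aluminium disc 270 in diameter, its top face 28 above the bench. Origin: centre, at bench height. A steel knob 38 tall stands on it at x -94, y 30 of its own frame and a flat latch arm with a button 33 tall lies at x 97, y -20; the flange stands near its centre.
- spare1: spare window like the first, in the tray's middle pocket: leave it
- spare2: spare window in the tray's +x pocket: leave it
- sensor: silver infrared sensor head, diameter 44, height 46, on the bench beyond the lid: leave it
- dish: small steel dish of screws, diameter 72, height 18, on the bench near the robot: leave it
- driver: screwdriver with a red handle, 190 long, lying beyond the lid: leave it
- cleaner: bottle of cleaning fluid, diameter 52, height 120, at the far right: leave it

How it is judged:
By the outcome, as a careful person would: the job done as asked, in the order asked, and still so for the second after the job is handed in, with the robot touching nothing.
It also fails if it takes over 72 s, if anything falls off the work surface, if the arm or the gripper's body presses on something with over 40 N, if the wrist force passes 120 N, or if a joint passes its speed limit or range.

ROBOT

A 6-joint arm with a two-finger parallel gripper is mounted at the origin on the work surface. World frame = base frame: x ahead of the robot, y to its left, z up, the work surface at z = 0. Lengths are in m, angles in rad, forces in N, time in s.
With the tool pointing down it reaches from about 0.4 to 0.825 m from the base axis. Payload 7 kg.
Tool frame: the origin (TCP) lies on the centre line of the jaws, within the pads' length; the fingertips stand tip_reach ahead of it and the grasp point (between the pads) is the TCP (tip_reach is the distance from the TCP to the fingertips, in m); z points along the fingers, y is the line along which they close (so a half turn about z gives the same grasp; the last joint's range is limited). The gripper opens to 88 mm and grips with 3 to 60 N. Pads are 19 mm wide; open, the fingers measure 130 mm over their backs; the gripper's body (78 mm by 193 mm) begins 47 mm behind the grasp point.
Start: joints at [1.461, 0.359, 0.012, 0, -1.224, -0.288], TCP at [0.261, 0.622, 0.246] pointing down, gripper open.
Joint ranges: [-3.07, 3.07], [-1.43, 2.12], [-1.02, 1.25], [-3.03, 1.67], [-3.05, -0], [-3.03, 3.03]. Speed limits (rad/s): [2.39, 2.39, 3.01, 3.14, 3.14, 3.14].

INTERFACE

Orientations are given as [roll, pitch, yaw] about the fixed x, y, z axes, in that order (R = Rz(yaw) Ry(pitch) Rx(roll)).
In Python, from station import get_state, grab_frame, calibration, job_done, find_in, mark_of, tip_reach gives the robot as it stands.
- The arm moves only by the shell command python3 -m handwheel 'ROWS' [OPENING] [FORCE]. ROWS is JSON, a list of rows, each an object with "delta_pos": the shift along the world's x, y, z in units of 30 mm (1.0 is 30 mm), a list of three; "dr": the turn, a rotation vector about the world's x, y, z in degrees, a list of three. In form: [{"delta_pos": [tx, ty, tz], "dr": [rx, ry, rz]}, ...]. A call has 1 to 10 rows; each row shifts and turns the commanded pose from where the row before left it; what a row does not reach is not made up. A row lasts 1/10 s, in which the tool goes at most 50 mm and 8.59 degrees, less where a joint would pass 70% of its speed; a pose out of reach is approached as far as the arm can. A call is refused whole if a number of a shift passes 1 or a number of a turn 8.59, either way. A call with a gripper value outside its range is refused whole. OPENING is the closure, from -1 (fully open) to 1 (shut), set as the call begins (- or left out, the last holds). The fingers move at their own pace and stop on an object; FORCE is the grip in N (left out, the last holds). Time passes only in rows, so rows that do not move let the fingers close. It gives the time, the measured TCP pose, the force, the opening and the grip force at its end, in the units of the state.
- get_state(): the state, without advancing time (a new reading comes with each control period).
- grab_frame(name): name is "scene" or "top"; returns the picture (384x512x3 uint8, red, green, blue); there is no depth.
- calibration(name): a dict with "fx", "fy", "cx", "cy" (pixels), "extrinsics" (4x4, takes a point from world to camera coordinates). Camera axes: x right, y down, z forward; pixel columns grow to the right and rows downward; lengths in m; the calibration is good to about 2 mm. A picture is of the moment at which its call begins. calibration takes no time and is no camera call.
- job_done(): hands the job in; it is judged then, once.
Trained networks look in the newest picture that a camera, given by its name, has taken for a name from the list of things; names that differ only in an ending like _2 or _b are one class to them, and where a whole thing is asked for, a point or a joint stands for the part that bears it (a point fixed in the world has none). Each returns a list of dicts, best first, with "conf" (0 to 1); they miss things now and then, are a little off and sometimes report something else, mostly with a low value. They report only what shows in the picture. A call takes as long as a camera call.
- find_in(camera, query): "location" ([column, row] in pixels, amid what is visible of it).
- mark_of(camera, query): "location" ([column, row] in pixels: a listed point, or the origin of a listed thing).
The state is a dict: "t": time; "q": joint angles; "qd": joint speeds; "joint_efforts": joint torques, N m; "eef_pos": TCP position; "ee_rot": TCP orientation; "force": force on the tool from outside, world axes, zero at the start; "moment": the same for the moment, N m; "width": finger opening in m; "gripper_force": force on a finger pad.
Only numpy, scipy, OpenCV 4.12 (cv2) and the standard library are available. Lean on these libraries where they do the work, as an engineer would, in place of code of your own. Each camera call takes 0.05 s, during which the arm holds its last target. There are 200 camera calls.

## Working session

There is one attempt and no reset: what is moved stays moved. The work goes in short steps, Python scripts to look and compute and a shell command to move; the robot and the scene stay as the last step left them, time stands still between calls to the robot, and variables do not carry over. Pictures are saved under pics/ and viewed, at most 10 in all, crops included, and the job is handed in when it is done.

```bash
mkdir -p pics
cat > h.py <<'E'
import numpy as np, cv2
from station import *
def ray(cam,px):
    c=calibration(cam);E=np.array(c['extrinsics']);R,t=E[:3,:3],E[:3,3]
    d=R.T@np.array([(px[0]-c['cx'])/c['fx'],(px[1]-c['cy'])/c['fy'],1]);return -R.T@t,d
def at(cam,px,z):
    o,d=ray(cam,px);return o+d*(z-o[2])/d[2]
def proj(cam,p):
    c=calibration(cam);E=np.array(c['extrinsics']);q=E[:3,:3]@np.array(p)+E[:3,3]
    return np.array([c['fx']*q[0]/q[2]+c['cx'],c['fy']*q[1]/q[2]+c['cy']])
def save(cam,name):
    f=grab_frame(cam);cv2.imwrite('pics/'+name,f[:,:,::-1]);return f
E
python3 - <<'E'
from h import *
np.set_printoptions(precision=4,suppress=True)
a=save('top','t0.png');b=save('scene','s0.png')
print(tip_reach if not callable(tip_reach) else tip_reach(), {k:v for k,v in get_state().items() if k in('eef_pos','ee_rot','force','width','t')})
Z=dict(flange=.028,window=.044,stand=0,slot=.04,tray=0,pocket=.012,lid=0,spare1=.012,spare2=.012)
for c in('top','scene'):
  print(c,ray(c,[256,192]))
  for n,z in Z.items():
    r=mark_of(c,n)[:2]
    for k in r: print(n,np.round(k['location'],1),round(k['conf'],2),at(c,k['location'],z))
E
```

```text
0.019 {'t': 0.1, 'eef_pos': array([0.2614, 0.6219, 0.2447]), 'ee_rot': array([ 3.1401, -0.0001, -0.3979]), 'force': array([-0.3126,  0.5283, -0.0706]), 'width': 0.08786294158512944}
top (array([0.3428, 0.0144, 1.3108]), array([ 0.1932, -0.0435, -0.9803]))
flange [241.2 204.2] 0.72 [0.5595 0.0016 0.028 ]
flange [357.  239.9] 0.56 [ 0.4515 -0.3344  0.028 ]
window [245.6 203.2] 0.67 [ 0.5596 -0.0111  0.044 ]
window [355.7 214.8] 0.25 [ 0.5229 -0.3306  0.044 ]
stand [129.3 226.5] 0.58 [0.5002 0.3314 0.    ]
slot [121.4 228.3] 0.85 [0.4905 0.3439 0.04  ]
pocket [354.4 239.1] 0.83 [ 0.4553 -0.3312  0.012 ]
lid [237.7 209.8] 0.64 [0.5473 0.0119 0.    ]
spare1 [356.7 189.6] 0.7 [ 0.604  -0.3469  0.012 ]
spare1 [358.9 214.9] 0.6 [ 0.5271 -0.3489  0.012 ]
spare2 [356.7 189.6] 0.7 [ 0.604  -0.3469  0.012 ]
spare2 [358.9 214.9] 0.6 [ 0.5271 -0.3489  0.012 ]
scene (array([ 1.1844, -0.4666,  0.5689]), array([-0.6528,  0.5071, -0.5629]))
flange [248.5 191.4] 0.59 [0.5439 0.0065 0.028 ]
window [249.6 189.7] 0.7 [ 0.5583 -0.0008  0.044 ]
stand [324.  156.2] 0.56 [0.486 0.343 0.   ]
stand [168.3 306.8] 0.48 [ 0.7344 -0.314   0.    ]
slot [331.3 148.6] 0.67 [0.5136 0.3392 0.04  ]
tray [119.8 248.6] 0.77 [ 0.5311 -0.3303  0.    ]
tray [271.8 281. ] 0.4 [ 0.7963 -0.1179  0.    ]
pocket [104.7 228.2] 0.67 [ 0.4597 -0.3367  0.012 ]
lid [250.7 203.4] 0.75 [0.5586 0.0034 0.    ]
spare1 [127.6 265.2] 0.75 [ 0.6016 -0.338   0.012 ]
spare1 [118. 242.] 0.58 [ 0.5224 -0.3288  0.012 ]
spare2 [127.6 265.2] 0.75 [ 0.6016 -0.338   0.012 ]
spare2 [118. 242.] 0.58 [ 0.5224 -0.3288  0.012 ]
```

View pics/t0.png

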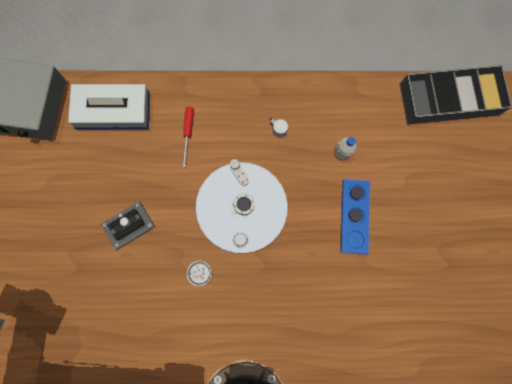

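View pics/s0.png

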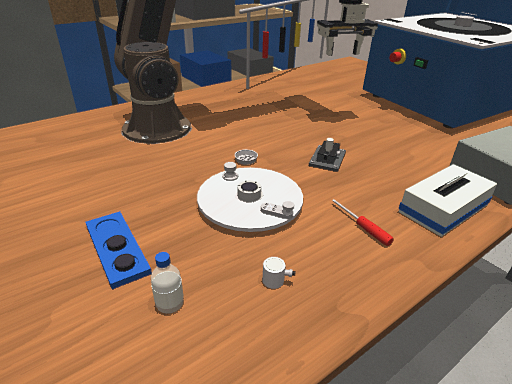

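Run:
```python
from h import *
a=cv2.imread('pics/t0.png');b=cv2.imread('pics/s0.png')
def crop(im,x,y,r=24): return cv2.resize(im[y-r:y+r,x-r:x+r],(390,290) if 0 else (290,290),interpolation=cv2.INTER_NEAREST)
A=[crop(a,128,226),crop(a,243,204)]
B=[crop(b,328,153),crop(b,249,191)]
cv2.imwrite('pics/c0.png',np.vstack([np.hstack(A),np.hstack(B)]))
```

```text
(no output)
```

View pics/c0.png

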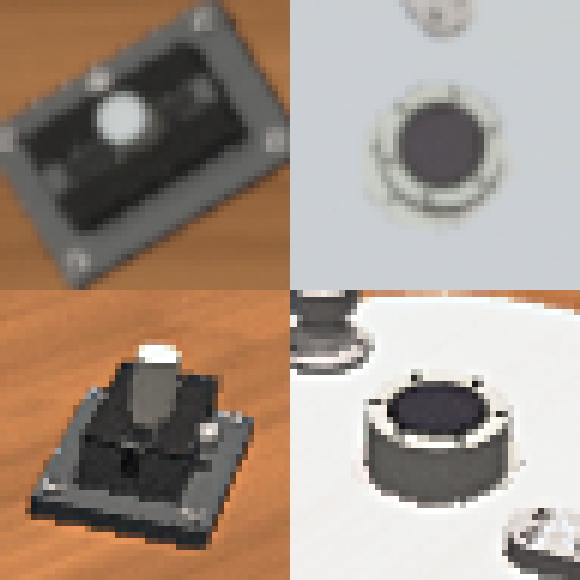

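```bash
cat >> h.py <<'E'
def blob(im,x,y,r,dark,thr):
    g=im[y-r:y+r+1,x-r:x+r+1].astype(float).mean(2)
    m=((g<thr) if dark else (g>thr)).astype(np.uint8)
    n,l,s,c=cv2.connectedComponentsWithStats(m,connectivity=4)
    k=1+np.argmin(np.hypot(*(c[1:]-r).T)+1000*(s[1:,4]<8))
    return c[k]+[x-r,y-r],s[k][2:]
E
python3 - <<'E'
from h import *
np.set_printoptions(precision=4,suppress=True)
a=cv2.imread('pics/t0.png');b=cv2.imread('pics/s0.png')
for n,im,cam,x,y,r,d,thr,z in[('win','','top',244,203,9,1,130,.056),('win','','scene',249,186,12,1,80,.056),('post','','top',124,221,7,0,125,.072),('post','','scene',330,139,5,0,190,.072),
 ('pocket?','','top',355,239,4,0,0,.012)]:
    c,s=blob(a if cam=='top' else b,x,y,r,d,thr); print(n,cam,c,s,at(cam,c,z))
# stand corner bolts (top crop px) -> yaw, foot corners top z=.012
P=[(203,18),(275,140),(78,263),(5,138)]
Q=[at('top',(104+u/6.04-.5,202+v/6.04-.5),.014) for u,v in P]
for q in Q: print(q)
print('mean',np.mean(Q,0), 'yaw long', np.degrees(np.arctan2(*(Q[0]-Q[3]+Q[1]-Q[2])[[1,0]])))
# tray colour
for im,cam in((a,'top'),(b,'scene')):
    h=cv2.cvtColor(im,cv2.COLOR_BGR2HSV);m=cv2.inRange(h,(105,150,60),(130,255,255))
    m=cv2.morphologyEx(m,cv2.MORPH_OPEN,np.ones((3,3)))
    n,l,s,c=cv2.connectedComponentsWithStats(m)
    for k in range(1,n):
        if s[k,4]>500 :
            pts=np.argwhere(l==k)[:,::-1].astype(np.float32)
            w=np.array([at(cam,p,.016)[:2] for p in pts],np.float32)
            rr=cv2.minAreaRect(w);print(cam,s[k],rr)
E
```

```text
win top [243.5342 203.472 ] [ 14  14 161] [ 0.5568 -0.0049  0.056 ]
win scene [248.8036 186.3661] [ 17   9 112] [ 0.5595 -0.0044  0.056 ]
post top [123.6792 221.0566] [ 8  9 53] [0.507  0.3301 0.072 ]
post scene [329.8333 138.9444] [ 7  3 18] [0.508  0.3323 0.072 ]
pocket? top [355. 239.] [ 9  9 81] [ 0.4556 -0.333   0.012 ]
[0.5634 0.3078 0.014 ]
[0.5033 0.271  0.014 ]
[0.4451 0.3628 0.014 ]
[0.5055 0.4004 0.014 ]
mean [0.5043 0.3355 0.014 ] yaw long -57.788450446636006
top [ 341  180   28   73 1572] ((0.524377167224884, -0.3358646631240845), (0.07759208232164383, 0.21522775292396545), 85.21372985839844)Traceback (most recent call last):
  File "<stdin>", line 20, in <module>
  File "h.py", line 7, in at
    o,d=ray(cam,px);return o+d*(z-o[2])/d[2]
        ~~~^^^^^^^^
  File "h.py", line 4, in ray
    c=calibration(cam);E=np.array(c['extrinsics']);R,t=E[:3,:3],E[:3,3]
ValueError: time passes only in moves, steps and waits
```

```bash
python3 -m handwheel '[{"delta_pos":[0.5,-1,0],"dr":[0,0,6]},{"delta_pos":[0.5,-1,0],"dr":[0,0,6]},{"delta_pos":[0.5,-1,0],"dr":[0,0,6]},{"delta_pos":[0.5,-1,0],"dr":[0,0,0]},{"delta_pos":[0.5,-1,0],"dr":[0,0,0]},{"delta_pos":[0.5,-1,0],"dr":[0,0,0]},{"delta_pos":[0.5,-1,0],"dr":[0,0,0]},{"delta_pos":[0.5,-1,0],"dr":[0,0,0]},{"delta_pos":[0.5,-1,0],"dr":[0,0,0]},{"delta_pos":[0.5,-1,0],"dr":[0,0,0]}]' -1 40
python3 -m handwheel '[{"delta_pos":[0.5,-1,0],"dr":[0,0,0]},{"delta_pos":[0.5,-1,0],"dr":[0,0,0]},{"delta_pos":[0.5,-1,0],"dr":[0,0,0]},{"delta_pos":[0.5,-1,0],"dr":[0,0,0]},{"delta_pos":[0.5,-1,0],"dr":[0,0,0]},{"delta_pos":[0.5,-1,0],"dr":[0,0,0]},{"delta_pos":[0.5,-1,0],"dr":[0,0,0]},{"delta_pos":[0.5,-1,-0.5],"dr":[0,0,0]},{"delta_pos":[0.4,-1,-1],"dr":[0,0,0]},{"delta_pos":[0.4,-0.9,-1],"dr":[0,0,0]}]'
```

```text
t: 2.0
eef_pos: [0.4119, 0.321, 0.2458]
ee_rot: [-3.141, -0.0, -0.083]
force: [0.9, 0.2, -1.1]
width: 0.0877
gripper_force: 0.0
t: 3.0
eef_pos: [0.5563, 0.024, 0.1704]
ee_rot: [-3.141, -0.002, -0.084]
force: [1.0, -0.2, -0.1]
width: 0.0874
gripper_force: 0.0
```

```bash
python3 -m handwheel '[{"delta_pos":[0.06,-0.5,-0.5],"dr":[0,0,0]},{"delta_pos":[0,-0.45,-0.5],"dr":[0,0,0]},{"delta_pos":[0,0,-0.5],"dr":[0,0,0]},{"delta_pos":[0,0,0],"dr":[0,0,0]},{"delta_pos":[0,0,0],"dr":[0,0,0]}]'
python3 - <<'E'
from h import *
np.set_printoptions(precision=4,suppress=True)
save('scene','s1.png');s=get_state();print(s['eef_pos'],s['ee_rot'])
b=cv2.imread('pics/s1.png');cv2.imwrite('pics/c1.png',cv2.resize(b[110:230,170:330],(800,600)))
E
```

```text
t: 3.5
eef_pos: [0.5575, -0.0032, 0.1259]
ee_rot: [3.141, 0.0, -0.083]
force: [0.3, 0.8, -0.0]
width: 0.0873
gripper_force: 0.0
[ 0.5578 -0.0029  0.1264] [-3.1415 -0.0009 -0.0831]
```

View pics/c1.png

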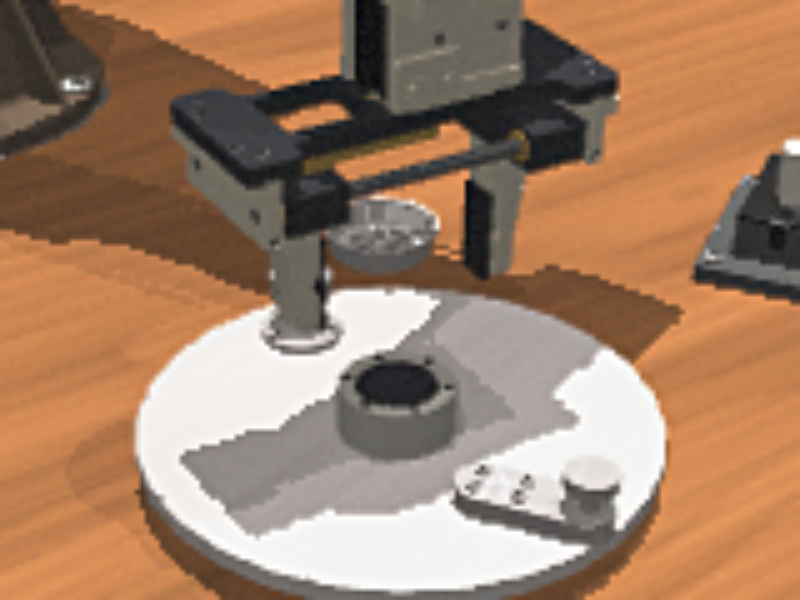

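The scene crop shows the open gripper square above the flange (crop 398,400), with the knob and latch clear of the fingers. Descending.

```bash
python3 -m handwheel '[{"delta_pos":[0.01,-0.05,-0.5],"dr":[0,0,0]},{"delta_pos":[0,0,-0.5],"dr":[0,0,0]},{"delta_pos":[0,0,-0.5],"dr":[0,0,0]},{"delta_pos":[0,0,-0.5],"dr":[0,0,0]},{"delta_pos":[0,0,-0.3],"dr":[0,0,0]},{"delta_pos":[0,0,-0.15],"dr":[0,0,0]},{"delta_pos":[0,0,0],"dr":[0,0,0]},{"delta_pos":[0,0,0],"dr":[0,0,0]}]'
python3 -m handwheel '[{"delta_pos":[0,0,0],"dr":[0,0,0]},{"delta_pos":[0,0,0],"dr":[0,0,0]},{"delta_pos":[0,0,0],"dr":[0,0,0]},{"delta_pos":[0,0,0],"dr":[0,0,0]},{"delta_pos":[0,0,0],"dr":[0,0,0]},{"delta_pos":[0,0,0],"dr":[0,0,0]},{"delta_pos":[0,0,0],"dr":[0,0,0]},{"delta_pos":[0,0,0],"dr":[0,0,0]}]' 1 40
```

```text
t: 4.35
eef_pos: [0.5581, -0.0045, 0.0528]
ee_rot: [-3.141, -0.001, -0.083]
force: [0.2, -0.5, -0.0]
width: 0.0874
gripper_force: 0.0
t: 5.15
eef_pos: [0.558, -0.0045, 0.0524]
ee_rot: [-3.141, -0.001, -0.083]
force: [-0.5, 2.9, 4.4]
width: 0.0602
gripper_force: 40.0
```

```bash
python3 -m handwheel '[{"delta_pos":[0,0,0.2],"dr":[0,0,0]},{"delta_pos":[0,0,0.4],"dr":[0,0,0]},{"delta_pos":[0,0,0.7],"dr":[0,0,0]},{"delta_pos":[0,0,0.8],"dr":[0,0,0]},{"delta_pos":[0,0,0.8],"dr":[0,0,0]},{"delta_pos":[0,0.3,0.5],"dr":[0,0,0]},{"delta_pos":[-0.1,0.6,0.2],"dr":[0,0,0]},{"delta_pos":[-0.16,0.9,0],"dr":[0,0,0]},{"delta_pos":[-0.16,0.9,0],"dr":[0,0,0]},{"delta_pos":[-0.16,0.9,0],"dr":[0,0,0]}]'
python3 -m handwheel '[{"delta_pos":[-0.16,0.9,0],"dr":[0,0,0]},{"delta_pos":[-0.16,0.9,0],"dr":[0,0,0]},{"delta_pos":[-0.16,0.9,0],"dr":[0,0,0]},{"delta_pos":[-0.16,0.9,0],"dr":[0,0,0]},{"delta_pos":[-0.16,0.9,0],"dr":[0,0,0]},{"delta_pos":[-0.16,0.9,0],"dr":[0,0,0]},{"delta_pos":[-0.16,0.9,0],"dr":[0,0,0]},{"delta_pos":[-0.1,0.9,0],"dr":[0,0,0]},{"delta_pos":[0,0.37,0],"dr":[0,0,0]},{"delta_pos":[0,0,0],"dr":[0,0,0]}]'
python3 - <<'E'
from h import *
np.set_printoptions(precision=4,suppress=True)
save('scene','s2.png');a=save('top','t2.png');s=get_state();print(s['eef_pos'],s['ee_rot'],s['force'])
e=s['eef_pos']
for c in('top','scene'): print(c,proj(c,[e[0],e[1],e[2]+.0036]),proj(c,[.5075,.331,.072]))
b=cv2.imread('pics/s2.png');cv2.imwrite('pics/c2.png',cv2.resize(b[90:190,270:400],(780,600)))
E
```

```text
t: 6.15
eef_pos: [0.5393, 0.1036, 0.1606]
ee_rot: [3.141, 0.001, -0.084]
force: [0.5, -0.6, -3.0]
width: 0.0599
gripper_force: 40.0
t: 7.15
eef_pos: [0.5032, 0.3313, 0.1601]
ee_rot: [3.141, 0.0, -0.082]
force: [0.0, -0.8, -3.5]
width: 0.0595
gripper_force: 40.0
[0.5032 0.3296 0.1599] [ 3.1405  0.0008 -0.0837] [-0.0606  0.0836 -4.2726]
top [114.9361 217.9017] [123.3786 220.8646]
scene [332.4062 109.5296] [329.4127 138.9922]
```

View pics/c2.png

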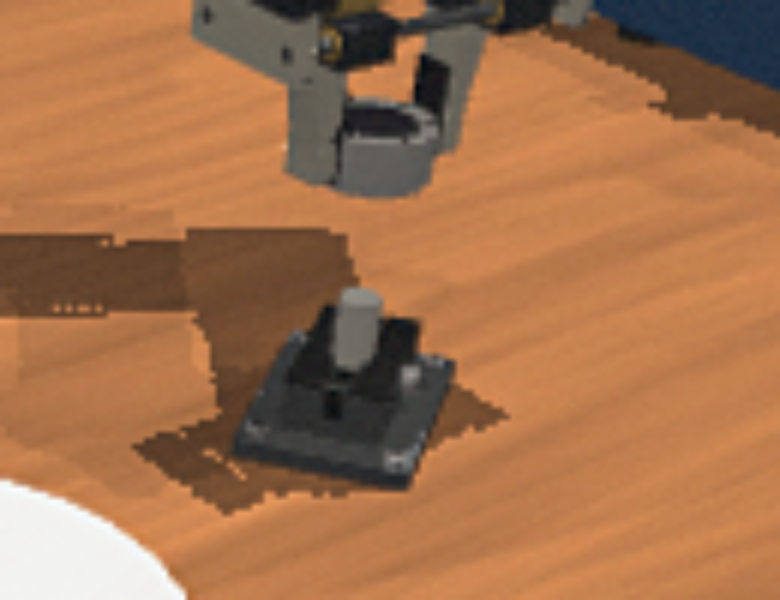

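Run:
```python
from h import *
np.set_printoptions(precision=2,suppress=True)
b=cv2.imread('pics/s2.png').astype(int).mean(2)
e=np.array([.5032,.3302,.1600]);th=np.linspace(0,6.28,200)
def circ(dx,r,z): return np.array([proj('scene',e+[dx+r*np.cos(t),r*np.sin(t),z]) for t in th])
for dx in(-.003,0,.003):
  T=circ(dx,.030,.0036);B=circ(dx,.030,-.0244);W=circ(dx,.0205,.0036)
  print(dx,'top right',T[:,0].max(),'top rowmin',T[:,1].min(),'bot rowmax',B[np.argmax(B[:,1])],'win',W.min(0),W.max(0))
print(b[102:126:1,324:348].astype(int))
```

```text
-0.003 top right 342.4085896541782 top rowmin 105.20025486605573 bot rowmax [332.88 122.54] win [324.57 106.42] [339.04 111.9 ]
0 top right 343.19734562684306 top rowmin 105.52149408027861 bot rowmax [333.66 122.9 ] win [325.32 106.75] [339.82 112.24]
0.003 top right 343.98898562831016 top rowmin 105.84387661433888 bot rowmax [334.43 123.27] win [326.07 107.07] [340.6  112.59]
[[ 97 100  84  90 147 153 145 143 141 143 137 138 136 138 141  41  16  25
   29  26  34  88  96  95]
 [ 96  97  98 104 150 145 140 144 139 141 135 139 139 147 150  44  24  29
   24  23  44 107  95  93]
 [ 95  98  91 101 146 146 141 142 141 140 141 141 136 140 140   5  22  26
   23  26  53 103  96  93]
 [ 94  95  92  77 116 150 147 145 144 141 136 137 138 138 106  10  28  24
   27  22  54 101  95 100]
 [ 95  96  98  69  56 128 126 123 122 130 129 139 136 137 110  13  23  28
   24  30  70  98  93  96]
 [ 94  97  95  53  73  72  73  72  78 110 108 124  89  76  99  54  31  18
   20  35  88  96  95 112]
 [ 95 101  97  32  29  27  29  24  26  27  22  22  60 108 126 132 101  57
   20  38 107 103  94 111]
 [ 93  97 100
[... 1004 characters left out ...]
69  79  97  93  95  95  94  95  93  91  94  91  91  88  87  84  91
  146 144 141 145 144 143]
 [ 70  39  79  94  92  96  93  95  93  90  93  92  90  94  87  84  88 108
  144 142 139 137 137 136]
 [128 104  90  91  91  90  91  93  89  91  92  89  89  88  88  90 121 144
  140 135 133 130 132 138]
 [140 141 121 113  97 105  91  89  91  94  93  89  88  89 115 111 140 132
  131 135 138 135 141 136]
 [135 137 135 138 140 142 143 126 125 126 124 125 144 135 135 132 135 134
  136 136 134 132 129 125]
 [134 135 134 137 136 137 139 137 138 137 137 136 131 133 136 136 135 134
  130 130 130 128 128 129]
 [135 135 135 135 132 132 131 131 130 132 131 131 134 133 134 134 128 128
  127 128 130 131 133 135]]
```

```bash
python3 -m handwheel '[{"delta_pos":[0.14,0.04,-0.4],"dr":[0,0,0]},{"delta_pos":[0,0,-0.5],"dr":[0,0,0]},{"delta_pos":[0,0,-0.5],"dr":[0,0,0]},{"delta_pos":[0,0,-0.4],"dr":[0,0,0]},{"delta_pos":[0,0,-0.15],"dr":[0,0,0]},{"delta_pos":[0,0,0],"dr":[0,0,0]},{"delta_pos":[0,0,0],"dr":[0,0,0]}]'
python3 -m handwheel '[{"delta_pos":[0,0,-0.04],"dr":[0,0,0]},{"delta_pos":[0,0,-0.04],"dr":[0,0,0]},{"delta_pos":[0,0,-0.04],"dr":[0,0,0]},{"delta_pos":[0,0,-0.04],"dr":[0,0,0]},{"delta_pos":[0,0,0],"dr":[0,0,0]}]'
```

```text
t: 7.95
eef_pos: [0.5082, 0.3316, 0.1019]
ee_rot: [-3.141, -0.0, -0.084]
force: [0.7, -0.2, -3.8]
width: 0.06
gripper_force: 40.0
t: 8.45
eef_pos: [0.5077, 0.3315, 0.0966]
ee_rot: [3.141, 0.0, -0.084]
force: [0.2, -0.4, -4.0]
width: 0.0595
gripper_force: 40.0
```

```bash
python3 -m handwheel '[{"delta_pos":[0,0,-0.02],"dr":[0,0,0]},{"delta_pos":[0,0,-0.02],"dr":[0,0,0]},{"delta_pos":[0,0,-0.02],"dr":[0,0,0]},{"delta_pos":[0,0,0],"dr":[0,0,0]}]'
```

```text
t: 8.85
eef_pos: [0.508, 0.3317, 0.0958]
ee_rot: [-3.141, -0.001, -0.083]
force: [-2.5, -1.9, 4.7]
width: 0.0595
gripper_force: 40.0
```

```bash
cat > st.py <<'E'
from h import *
np.set_printoptions(precision=3,suppress=True)
s=get_state();print(s['t'],s['eef_pos'],s['force'],s['moment'])
E
python3 st.py; python3 -m handwheel '[{"delta_pos":[0,0,0.08],"dr":[0,0,0]},{"delta_pos":[0,0,0],"dr":[0,0,0]},{"delta_pos":[0,0,0],"dr":[0,0,0]}]' >/dev/null; python3 st.py
```

```text
8.85 [0.508 0.332 0.096] [-2.456 -1.941  4.749] [-0.493  0.884  0.034]
9.15 [0.508 0.332 0.097] [ 0.615 -0.419 -4.482] [-0.061  0.006  0.033]
```

```bash
python3 -m handwheel '[{"delta_pos":[-0.035,-0.018,0],"dr":[0,0,0]},{"delta_pos":[0,0,-0.04],"dr":[0,0,0]},{"delta_pos":[0,0,-0.04],"dr":[0,0,0]},{"delta_pos":[0,0,0],"dr":[0,0,0]}]' >/dev/null; python3 st.py
```

```text
9.55 [0.507 0.331 0.096] [-3.396 -1.31   6.056] [-0.619  1.401  0.076]
```

```bash
for i in 1; do python3 -m handwheel '[{"delta_pos":[-0.03,0,0],"dr":[0,0,0]},{"delta_pos":[0,0,0],"dr":[0,0,0]}]' >/dev/null; python3 st.py;  python3 -m handwheel '[{"delta_pos":[-0.03,0,0],"dr":[0,0,0]},{"delta_pos":[0,0,0],"dr":[0,0,0]}]' >/dev/null; python3 st.py; python3 -m handwheel '[{"delta_pos":[0.03,-0.03,0],"dr":[0,0,0]},{"delta_pos":[0,0,0],"dr":[0,0,0]}]' >/dev/null; python3 st.py; python3 -m handwheel '[{"delta_pos":[0.03,0,0],"dr":[0,0,0]},{"delta_pos":[0,0,0],"dr":[0,0,0]}]' >/dev/null; python3 st.py; done
```

```text
9.75 [0.506 0.331 0.096] [ 0.162 -3.054  6.055] [-1.122 -0.109 -0.041]
9.95 [0.506 0.331 0.096] [ 3.176 -2.216  7.121] [-1.162 -1.163 -0.085]
10.15 [0.506 0.331 0.096] [-1.68  -0.1    7.524] [0.083 0.54  0.028]
10.35 [0.506 0.331 0.096] [-4.796  1.002  8.514] [0.389 1.832 0.08 ]
```

```bash
cat > fit.py <<'E'
from h import *
def fit(im,cam,p0,r,sgn,span=.006,ring=1.3):
    g=cv2.resize(im,None,fx=1,fy=1).astype(np.float32).mean(2)
    rr=np.sqrt(np.linspace(.02,1,10));th=np.arange(0,2*np.pi,.2)
    pin=np.array([[a*np.cos(t),a*np.sin(t)] for a in rr*r for t in th]);ro=np.linspace(1.05,ring,4)*r
    pout=np.array([[a*np.cos(t),a*np.sin(t)] for a in ro for t in th])
    # local affine projection
    c0=proj(cam,p0);J=np.array([(proj(cam,p0+np.eye(3)[i]*.01)-c0)/.01 for i in(0,1)]).T
    def mean(P,d): q=(c0+(P+d)@J.T).astype(np.float32);return cv2.remap(g,q[:,0][None],q[:,1][None],cv2.INTER_LINEAR).mean()
    G=np.arange(-span,span+1e-6,.0004)
    S=np.array([[sgn*(mean(pin,np.array([u,v]))-mean(pout,np.array([u,v]))) for v in G] for u in G])
    w=np.clip(S-S.max()*.93,0,None);w/=w.sum()
    return p0[:2]+[ (w.sum(1)*G).sum(),(w.sum(0)*G).sum()],S.max()
if __name__=='__main__':
    np.set_printoptions(precision=4,suppress=True)
    print(get_state()['eef_pos'])
    for cam,f in(('top','pics/t0.png'),('scene','pics/s0.png')):
        im=cv2.imread(f)
        a=fit(im,cam,np.array([.558,-.0045,.056]),.0205,-1)
        b=fit(im,cam,np.array([.5075,.331,.072]),.011,1)
        print(cam,a,b,'shift',b[0]-a[0],'target',b[0]-a[0]+[.558,-.0045])
        if cam=='top':
            print(im[214:229,116:132].mean(2).astype(int))
        else: print(im[133:147,322:338].mean(2).astype(int))
E
python3 fit.py
```

```text
[0.5064 0.3312 0.0956]
top (array([ 0.5572, -0.0048]), np.float32(83.28027)) (array([0.5069, 0.3305]), np.float32(86.6266)) shift [-0.0502  0.3354] target [0.5078 0.3309]
[[112 108 121 154 159 148 111  84  68  53  45  42  40  41  41  39]
 [102 104 134 166 176 153 103  60  46  41  40  40  40  40  41  40]
 [ 99 101 126 145 152 121  76  61  59  54  44  40  39  40  40  39]
 [ 97  90  90  93  81  74 100 125 132 118  85  52  42  43  44  56]
 [ 89  69  53  50  67 123 162 180 184 176 151 100  53  49  55  66]
 [ 68  49  42  57 120 173 196 201 202 200 190 143  83  57  58  57]
 [ 45  41  40  69 154 192 202 204 204 204 200 166 110  73  55  50]
 [ 40  40  41  74 167 196 203 204 204 204 201 173 119  79  61  51]
 [ 40  40  40  73 162 195 203 204 204 204 200 165 109  80  66  54]
 [ 40  40  40  56 123 184 201 203 203 201 186 141  93  77  65  53]
 [ 42  41  39  48  89 155 181 195 190 179 146 102  80  71  53  40]
 [ 46  42  48  52  63  85 124 157 147 121  94  77  69  59  45  36]
 [ 58  53  57  54  52  53  64  84  81  72  65  62  52  40  38  38]
 [ 66  58  52  51  51  51  52  73  66  51  46  42  40  38 
[... 467 characters left out ...]
 118 124 125 130 130 128 129]
 [127 127 127 124 118 128 145 142 145 139 135 125 133 131 131 131]
 [127 125 127 123 138 229 254 253 253 238 204 131 130 132 134 134]
 [128 133 134 132 150 255 253 250 249 252 254 198 129 132 136 136]
 [139 140 114 112 110 151 240 255 254 255 255 147 133 136 135 132]
 [141  99  28  40  81  91  86  79  80  78  80 102 138 136 130 128]
 [140  60  45  51  90 102 101 101  99 100  97 101 112 110 132 126]
 [115  42  45  56 107 103 104 102 102 101  98  51  59  40  46  79]
 [ 63  43  49  67 105 100 106 105 104 102 100  91  44  47  45  48]
 [ 43  50  47  66 103 105 106 102 103 103 100  51  51  55  52  51]
 [ 46  51  49  69 105 104 104 104 103 102  97  43  53  50  55  47]]
```

```bash
sed -i 's/precision=3/precision=4/' st.py
python3 -m handwheel '[{"delta_pos":[0,0,0.05],"dr":[0,0,0]},{"delta_pos":[0,0.075,0],"dr":[0,0,0]},{"delta_pos":[0,0,0],"dr":[0,0,0]},{"delta_pos":[0,0,-0.045],"dr":[0,0,0]},{"delta_pos":[0,0,0],"dr":[0,0,0]}]' >/dev/null; python3 st.py
python3 -m handwheel '[{"delta_pos":[0,0,0.045],"dr":[0,0,0]},{"delta_pos":[0.04,0.015,0],"dr":[0,0,0]},{"delta_pos":[0,0,0],"dr":[0,0,0]},{"delta_pos":[0,0,-0.045],"dr":[0,0,0]},{"delta_pos":[0,0,0],"dr":[0,0,0]}]' >/dev/null; python3 st.py
python3 -m handwheel '[{"delta_pos":[0,0,0.045],"dr":[0,0,0]},{"delta_pos":[0.03,-0.045,0],"dr":[0,0,0]},{"delta_pos":[0,0,0],"dr":[0,0,0]},{"delta_pos":[0,0,-0.045],"dr":[0,0,0]},{"delta_pos":[0,0,0],"dr":[0,0,0]}]' >/dev/null; python3 st.py
python3 -m handwheel '[{"delta_pos":[0,0,0.045],"dr":[0,0,0]},{"delta_pos":[-0.015,-0.04,0],"dr":[0,0,0]},{"delta_pos":[0,0,0],"dr":[0,0,0]},{"delta_pos":[0,0,-0.045],"dr":[0,0,0]},{"delta_pos":[0,0,0],"dr":[0,0,0]}]' >/dev/null; python3 st.py
```

```text
10.85 [0.5065 0.3323 0.0955] [-5.1321 -1.218   8.143 ] [-0.6583  1.7951  0.0449]
11.35 [0.5081 0.3332 0.0946] [ 0.5758  1.4905 -5.1754] [ 0.5336 -0.1383 -0.1068]
11.85 [0.509  0.3312 0.0959] [-2.7553 -2.179   3.7367] [-0.708   0.8081  0.0905]
12.35 [0.5085 0.3302 0.0959] [-3.1752 -2.4218  6.1917] [-0.7037  1.1392  0.0911]
```

```bash
python3 -m handwheel '[{"delta_pos":[0,0,0.045],"dr":[0,0,0]},{"delta_pos":[-0.015,0.085,0],"dr":[0,0,0]},{"delta_pos":[0,0,0],"dr":[0,0,0]},{"delta_pos":[0,0,-0.045],"dr":[0,0,0]},{"delta_pos":[0,0,-0.03],"dr":[0,0,0]},{"delta_pos":[0,0,0],"dr":[0,0,0]}]' >/dev/null; python3 st.py
```

```text
12.95 [0.508  0.3331 0.0939] [-0.4366  1.1078 -4.1479] [0.6961 0.0041 0.0125]
```

```bash
python3 -m handwheel '[{"delta_pos":[0,0.012,-0.04],"dr":[0,0,0]},{"delta_pos":[0,0,-0.04],"dr":[0,0,0]},{"delta_pos":[0,0,-0.04],"dr":[0,0,0]},{"delta_pos":[0,0,0],"dr":[0,0,0]}]' >/dev/null; python3 st.py
python3 -m handwheel '[{"delta_pos":[0,0,-0.06],"dr":[0,0,0]},{"delta_pos":[0,0,-0.06],"dr":[0,0,0]},{"delta_pos":[0,0,-0.06],"dr":[0,0,0]},{"delta_pos":[0,0,0],"dr":[0,0,0]}]' >/dev/null; python3 st.py
```

```text
13.35 [0.5079 0.3332 0.0904] [ 0.4121  1.7772 -4.0782] [ 0.5337 -0.0965  0.0063]
13.75 [0.5079 0.3332 0.0849] [ 0.7946  1.4763 -4.9042] [ 0.6662 -0.175   0.0056]
```

```bash
python3 -m handwheel '[{"delta_pos":[0,0.02,-0.03],"dr":[0,0,0]},{"delta_pos":[0,0,-0.03],"dr":[0,0,0]},{"delta_pos":[0,0,-0.03],"dr":[0,0,0]},{"delta_pos":[0,0,-0.02],"dr":[0,0,0]},{"delta_pos":[0,0,0],"dr":[0,0,0]}]' >/dev/null; python3 st.py
python3 -m handwheel '[{"delta_pos":[0,0,-0.02],"dr":[0,0,0]},{"delta_pos":[0,0,-0.02],"dr":[0,0,0]},{"delta_pos":[0,0,-0.02],"dr":[0,0,0]}]' >/dev/null; python3 st.py
python3 -m handwheel '[{"delta_pos":[0,0,-0.02],"dr":[0,0,0]},{"delta_pos":[0,0,-0.02],"dr":[0,0,0]}]' >/dev/null; python3 st.py
```

```text
14.25 [0.5079 0.3336 0.0817] [-0.0784 -0.3102 -3.4954] [-0.0825 -0.022   0.017 ]
14.55 [0.508  0.3338 0.0802] [-0.9026  0.5121 -0.6763] [-0.2143  0.3521 -0.0186]
14.75 [0.5082 0.3339 0.0796] [-2.0123 -0.3549  3.9619] [-0.4409  0.4882  0.0043]
```

```bash
M='' ; python3 -m handwheel '[{"delta_pos":[0,0,-0.02],"dr":[0,0,0]},{"delta_pos":[0,0,-0.02],"dr":[0,0,0]}]' >/dev/null; python3 st.py
python3 -m handwheel '[{"delta_pos":[0,0,-0.02],"dr":[0,0,0]},{"delta_pos":[0,0,-0.02],"dr":[0,0,0]}]' >/dev/null; python3 st.py
python3 -m handwheel '[{"delta_pos":[0,0,-0.02],"dr":[0,0,0]},{"delta_pos":[0,0,-0.02],"dr":[0,0,0]}]' >/dev/null; python3 st.py
```

```text
14.95 [0.5084 0.3341 0.0782] [-0.9282 -1.1359  2.9722] [-0.2884  0.3845 -0.0112]
15.15 [0.5082 0.334  0.0767] [-0.4807 -0.9597  3.2441] [-0.1748  0.1034 -0.0441]
15.35 [0.5081 0.334  0.0754] [-0.2061 -0.9655  3.9544] [-0.1302  0.0738  0.0271]
```

```bash
python3 -m handwheel '[{"delta_pos":[0,0,-0.02],"dr":[0,0,0]},{"delta_pos":[0,0,-0.02],"dr":[0,0,0]},{"delta_pos":[0,0,-0.02],"dr":[0,0,0]},{"delta_pos":[0,0,-0.02],"dr":[0,0,0]}]' >/dev/null; python3 st.py
python3 -m handwheel '[{"delta_pos":[0,0,-0.02],"dr":[0,0,0]},{"delta_pos":[0,0,-0.02],"dr":[0,0,0]},{"delta_pos":[0,0,-0.02],"dr":[0,0,0]},{"delta_pos":[0,0,-0.02],"dr":[0,0,0]}]' >/dev/null; python3 st.py
python3 -m handwheel '[{"delta_pos":[0,0,-0.02],"dr":[0,0,0]},{"delta_pos":[0,0,-0.02],"dr":[0,0,0]},{"delta_pos":[0,0,-0.02],"dr":[0,0,0]},{"delta_pos":[0,0,-0.02],"dr":[0,0,0]}]' >/dev/null; python3 st.py
```

```text
15.75 [0.5074 0.3335 0.0721] [ 1.9832  1.014  -2.52  ] [ 0.3113 -0.2499  0.0309]
16.15 [0.5078 0.3336 0.0702] [-0.4052 -0.0971 -3.5095] [-0.0751  0.0388  0.0133]
16.55 [0.5079 0.3338 0.0681] [ 0.0729  0.0494 -3.5717] [-0.0646 -0.0077 -0.0101]
```

Window freed (force back to the weight). On to the shoulder.

```bash
python3 -m handwheel '[{"delta_pos":[0,0,-0.03],"dr":[0,0,0]},{"delta_pos":[0,0,-0.03],"dr":[0,0,0]},{"delta_pos":[0,0,-0.03],"dr":[0,0,0]},{"delta_pos":[0,0,0],"dr":[0,0,0]}]' >/dev/null; python3 st.py
python3 -m handwheel '[{"delta_pos":[0,0,-0.02],"dr":[0,0,0]},{"delta_pos":[0,0,-0.02],"dr":[0,0,0]},{"delta_pos":[0,0,0],"dr":[0,0,0]}]' >/dev/null; python3 st.py
```

```text
16.95 [0.5079 0.3337 0.0652] [ 0.4312  0.8931 -3.4192] [ 0.024  -0.0093 -0.0094]
17.25 [0.508  0.3338 0.0643] [ 0.4547 -0.8075 -2.3541] [-0.0734  0.0704  0.0084]
```

```bash
python3 -m handwheel '[{"delta_pos":[0,0,-0.02],"dr":[0,0,0]},{"delta_pos":[0,0,0],"dr":[0,0,0]}]' >/dev/null; python3 st.py
python3 -m handwheel '[{"delta_pos":[0,0,-0.02],"dr":[0,0,0]},{"delta_pos":[0,0,0],"dr":[0,0,0]}]' >/dev/null; python3 st.py
```

```text
17.45 [0.508  0.3338 0.064 ] [-0.6952 -0.7251  1.5939] [-0.2884  0.5493 -0.0217]
17.65 [0.508  0.3338 0.0637] [-3.7923 -1.9675  6.3277] [-0.5149  1.1704  0.0104]
```

```bash
python3 -m handwheel '[{"delta_pos":[0,0,0.015],"dr":[0,0,0]},{"delta_pos":[0,0,0],"dr":[0,0,0]}]' >/dev/null; python3 st.py
python3 -m handwheel '[{"delta_pos":[0,0,0],"dr":[0,0,0]},{"delta_pos":[0,0,0],"dr":[0,0,0]},{"delta_pos":[0,0,0],"dr":[0,0,0]},{"delta_pos":[0,0,0],"dr":[0,0,0]}]' -0.7 
python3 -m handwheel '[{"delta_pos":[0,0,0.2],"dr":[0,0,0]},{"delta_pos":[0,0,0.4],"dr":[0,0,0]},{"delta_pos":[0,0,0.6],"dr":[0,0,0]},{"delta_pos":[0,0,0.8],"dr":[0,0,0]},{"delta_pos":[0,0,0.3],"dr":[0,0,0]},{"delta_pos":[0,0,0],"dr":[0,0,0]},{"delta_pos":[0,0,0],"dr":[0,0,0]}]'
python3 - <<'E'
from h import *
save('scene','s3.png');save('top','t3.png')
b=cv2.imread('pics/s3.png')[100:180,280:380];a=cv2.imread('pics/t3.png')[196:256,88:163]
cv2.imwrite('pics/c3.png',np.hstack([cv2.resize(b,(400,320)),cv2.resize(a,(400,320))]))
E
```

```text
17.85 [0.508  0.3338 0.0638] [-2.5565 -0.3985  3.9536] [-0.3889  0.7862 -0.0432]
t: 18.25
eef_pos: [0.508, 0.3339, 0.0633]
ee_rot: [-3.142, -0.0, -0.084]
force: [0.1, 0.6, 0.2]
width: 0.0741
gripper_force: 0.0
t: 18.95
eef_pos: [0.5077, 0.3336, 0.1323]
ee_rot: [-3.141, 0.0, -0.084]
force: [-0.6, -0.3, -0.5]
width: 0.0746
gripper_force: 0.0
```

View pics/c3.png

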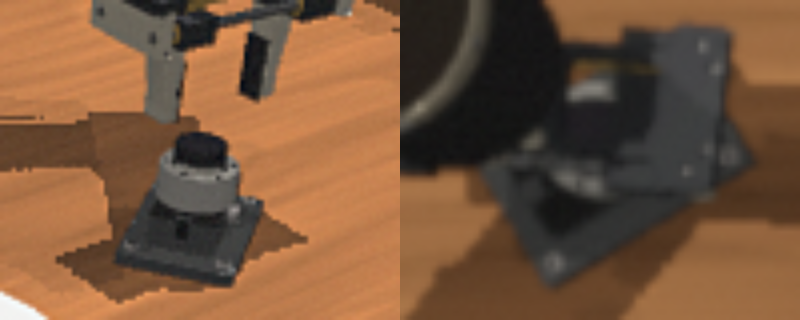

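Left crop: flange flat on the shoulder, dark window raised level on the post (crop 200,150) between the fingers. Now grip the window.

```bash
python3 -m handwheel '[{"delta_pos":[0,0,-0.4],"dr":[0,0,0]},{"delta_pos":[0,0,-0.4],"dr":[0,0,0]},{"delta_pos":[0,0,-0.25],"dr":[0,0,0]},{"delta_pos":[0,0,-0.12],"dr":[0,0,0]},{"delta_pos":[0,0,0],"dr":[0,0,0]},{"delta_pos":[0,0,0],"dr":[0,0,0]}]' 
python3 -m handwheel '[{"delta_pos":[0,0,0],"dr":[0,0,0]},{"delta_pos":[0,0,0],"dr":[0,0,0]},{"delta_pos":[0,0,0],"dr":[0,0,0]},{"delta_pos":[0,0,0],"dr":[0,0,0]},{"delta_pos":[0,0,0],"dr":[0,0,0]},{"delta_pos":[0,0,0],"dr":[0,0,0]},{"delta_pos":[0,0,0],"dr":[0,0,0]},{"delta_pos":[0,0,0],"dr":[0,0,0]}]' 1 12
```

```text
t: 19.65
eef_pos: [0.5081, 0.3339, 0.0974]
ee_rot: [3.141, -0.0, -0.083]
force: [0.0, 1.0, 0.1]
width: 0.0741
gripper_force: 0.0
t: 20.45
eef_pos: [0.508, 0.3338, 0.0975]
ee_rot: [-3.142, -0.0, -0.084]
force: [-0.8, -0.3, 0.5]
width: 0.0392
gripper_force: 12.0
```

```bash
python3 -m handwheel '[{"delta_pos":[0,0,0.1],"dr":[0,0,0]},{"delta_pos":[0,0,0.2],"dr":[0,0,0]},{"delta_pos":[0,0,0.4],"dr":[0,0,0]},{"delta_pos":[0,0,0.6],"dr":[0,0,0]},{"delta_pos":[0,0,0.7],"dr":[0,0,0]},{"delta_pos":[0,0,0.6],"dr":[0,0,0]},{"delta_pos":[0,-0.2,0.4],"dr":[0,0,0]},{"delta_pos":[-0.05,-0.4,0.1],"dr":[0,0,0]},{"delta_pos":[-0.08,-0.7,0],"dr":[0,0,0]},{"delta_pos":[-0.08,-0.9,0],"dr":[0,0,0]}]'
python3 - <<'E'
from h import *
save('scene','s4.png')
b=cv2.imread('pics/s4.png')[70:190,250:410]
cv2.imwrite('pics/c4.png',cv2.resize(b,(640,480)))
E
```

```text
t: 21.45
eef_pos: [0.5007, 0.2658, 0.1894]
ee_rot: [3.14, 0.001, -0.083]
force: [0.3, -1.0, -0.4]
width: 0.0391
gripper_force: 12.0
```

View pics/c4.png

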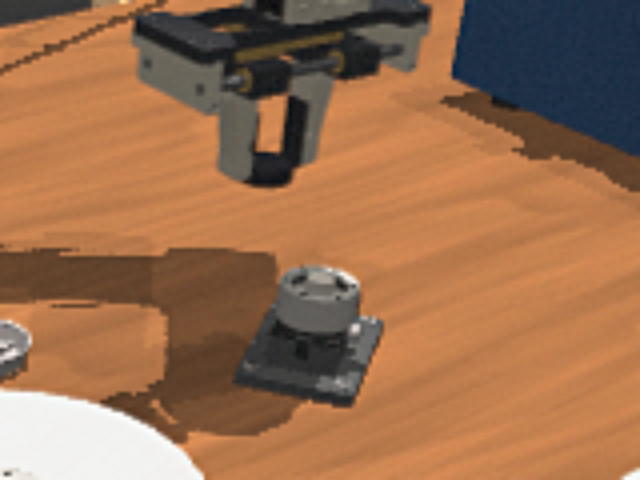

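The window is gripped level (crop 270,170), and the flange remains seated on the stand. Carrying it to the tray.

```bash
python3 -m handwheel '[{"delta_pos":[-0.07,-0.9,0],"dr":[0,0,0]},{"delta_pos":[-0.07,-0.9,0],"dr":[0,0,0]},{"delta_pos":[-0.07,-0.9,0],"dr":[0,0,0]},{"delta_pos":[-0.07,-0.9,0],"dr":[0,0,0]},{"delta_pos":[-0.07,-0.9,0],"dr":[0,0,0]},{"delta_pos":[-0.07,-0.9,0],"dr":[0,0,0]},{"delta_pos":[-0.07,-0.9,0],"dr":[0,0,0]},{"delta_pos":[-0.07,-0.9,0],"dr":[0,0,0]},{"delta_pos":[-0.07,-0.9,0],"dr":[0,0,0]},{"delta_pos":[-0.07,-0.9,0],"dr":[0,0,0]}]'>/dev/null
python3 -m handwheel '[{"delta_pos":[-0.07,-0.9,0],"dr":[0,0,0]},{"delta_pos":[-0.07,-0.9,0],"dr":[0,0,0]},{"delta_pos":[-0.07,-0.9,0],"dr":[0,0,0]},{"delta_pos":[-0.07,-0.9,0],"dr":[0,0,0]},{"delta_pos":[-0.07,-0.9,0],"dr":[0,0,0]},{"delta_pos":[-0.07,-0.9,0],"dr":[0,0,0]},{"delta_pos":[-0.07,-0.9,0],"dr":[0,0,0]},{"delta_pos":[-0.07,-0.9,0],"dr":[0,0,0]},{"delta_pos":[-0.07,-0.9,0],"dr":[0,0,0]},{"delta_pos":[-0.07,-0.8,0],"dr":[0,0,0]}]'>/dev/null
python3 -m handwheel '[{"delta_pos":[-0.05,-0.6,0],"dr":[0,0,0]},{"delta_pos":[-0.05,-0.6,0],"dr":[0,0,0]},{"delta_pos":[0,-0.4,0],"dr":[0,0,0]},{"delta_pos":[0,-0.2,0],"dr":[0,0,0]},{"delta_pos":[0,0,0],"dr":[0,0,0]},{"delta_pos":[0,0,0],"dr":[0,0,0]}]'
python3 - <<'E'
from h import *
a=save('top','t5.png');save('scene','s5.png')
np.set_printoptions(precision=4,suppress=True)
for c in('top','scene'):
  for k in mark_of(c,'pocket')[:2]+[dict(location=x['location'],conf=x['conf']) for x in mark_of(c,'tray')[:1]]: print(c,k,at(c,k['location'],.012))
im=cv2.imread('pics/t0.png');im2=cv2.imread('pics/s0.png')
from fit import fit
for n,p in(('sp1',[.525,-.336,.024]),('sp2',[.595,-.342,.024])):
  print(n,fit(im,'top',np.array(p),.020,-1,.008),fit(im2,'scene',np.array(p),.020,-1,.008))
print(get_state()['eef_pos'])
E
```

```text
t: 24.1
eef_pos: [0.4563, -0.3229, 0.1902]
ee_rot: [-3.141, 0.0, -0.084]
force: [-0.3, 0.4, -0.1]
width: 0.0392
gripper_force: 12.0
top {'location': [357.4, 242.1], 'conf': 0.65} [ 0.4464 -0.3396  0.012 ]
scene {'location': [105.7, 228.5], 'conf': 0.69} [ 0.462  -0.3352  0.012 ]
scene {'location': [117.3, 247.2], 'conf': 0.66} [ 0.5376 -0.3359  0.012 ]
sp1 (array([ 0.5251, -0.3322]), np.float32(27.33606)) (array([ 0.5296, -0.3346]), np.float32(24.492256))
sp2 (array([ 0.5899, -0.3399]), np.float32(26.815353)) (array([ 0.603 , -0.3442]), np.float32(32.30001))
[ 0.4568 -0.3228  0.1905]
```

Run:
```python
from h import *
for cam,f,win in(('top','t0',(325,165,60,110)),('scene','s0',(75,200,90,95))):
    im=cv2.imread(f'pics/{f}.png');x,y,w,h=win
    m=cv2.inRange(cv2.cvtColor(im,cv2.COLOR_BGR2HSV),(105,130,40),(130,255,255))
    M=np.zeros_like(m);M[y:y+h,x:x+w]=m[y:y+h,x:x+w];n,l,s,c=cv2.connectedComponentsWithStats(M)
    k=1+np.argmax(s[1:,4]);hull=cv2.convexHull(np.argwhere(l==k)[:,::-1].astype(np.int32))[:,0]
    print(cam,cv2.minAreaRect(np.array([at(cam,p,.016)[:2] for p in hull],np.float32)))
b=cv2.imread('pics/s5.png')[140:300,60:220]; a=cv2.imread('pics/t0.png')[210:260,330:380]
cv2.imwrite('pics/c5.png',np.hstack([cv2.resize(b,(400,400)),cv2.resize(a,(400,400))]))
for cam in('scene','top'):print(cam,proj(cam,[.4553,-.3296,.012]))
```

```text
top ((0.5237629413604736, -0.3358912467956543), (0.07905033975839615, 0.21729817986488342), 85.29642486572266)
scene ((0.5345126390457153, -0.336890310049057), (0.0800880491733551, 0.2319951355457306), 85.39842987060547)
scene [107.14720324 226.05637901]
top [353.85713839 239.10503919]
```

View pics/c5.png

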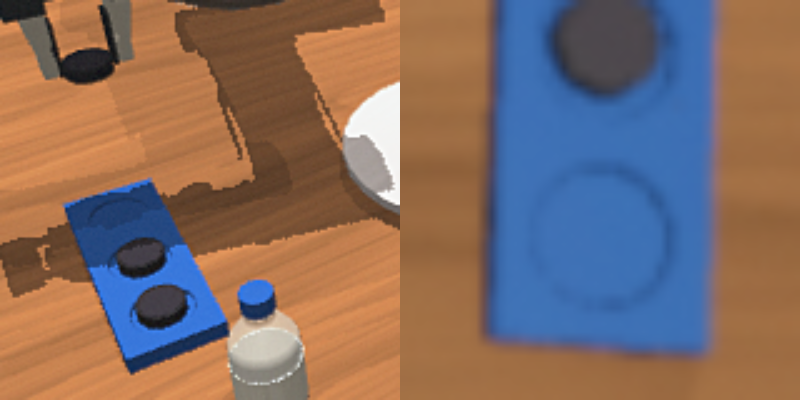

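```bash
python3 -m handwheel '[{"delta_pos":[-0.03,-0.27,-0.3],"dr":[0,0,0]},{"delta_pos":[0,0,-0.6],"dr":[0,0,0]},{"delta_pos":[0,0,-0.8],"dr":[0,0,0]},{"delta_pos":[0,0,-0.8],"dr":[0,0,0]},{"delta_pos":[0,0,-0.8],"dr":[0,0,0]},{"delta_pos":[0,0,-0.6],"dr":[0,0,0]},{"delta_pos":[0,0,-0.4],"dr":[0,0,0]},{"delta_pos":[0,0,-0.2],"dr":[0,0,0]},{"delta_pos":[0,0,0],"dr":[0,0,0]},{"delta_pos":[0,0,0],"dr":[0,0,0]}]'
python3 -m handwheel '[{"delta_pos":[0,0,-0.1],"dr":[0,0,0]},{"delta_pos":[0,0,-0.1],"dr":[0,0,0]},{"delta_pos":[0,0,-0.1],"dr":[0,0,0]},{"delta_pos":[0,0,-0.1],"dr":[0,0,0]},{"delta_pos":[0,0,0],"dr":[0,0,0]},{"delta_pos":[0,0,0],"dr":[0,0,0]}]'
```

```text
t: 25.4
eef_pos: [0.4562, -0.3316, 0.0559]
ee_rot: [3.141, -0.001, -0.083]
force: [-0.1, 0.1, -0.2]
width: 0.0389
gripper_force: 12.0
t: 26.0
eef_pos: [0.4557, -0.3313, 0.0432]
ee_rot: [-3.142, 0.0, -0.084]
force: [0.7, -0.4, -0.3]
width: 0.0393
gripper_force: 12.0
```

```bash
python3 -m handwheel '[{"delta_pos":[0,0,-0.04],"dr":[0,0,0]},{"delta_pos":[0,0,-0.04],"dr":[0,0,0]},{"delta_pos":[0,0,-0.04],"dr":[0,0,0]},{"delta_pos":[0,0,0],"dr":[0,0,0]}]' > /dev/null; python3 st.py
python3 -m handwheel '[{"delta_pos":[0,0,-0.03],"dr":[0,0,0]},{"delta_pos":[0,0,-0.02],"dr":[0,0,0]},{"delta_pos":[0,0,0],"dr":[0,0,0]}]' > /dev/null; python3 st.py
```

```text
26.4 [ 0.4556 -0.3313  0.0396] [-0.3235  0.7686 -0.7856] [-0.0397 -0.017  -0.0763]
26.7 [ 0.4557 -0.3313  0.0382] [-0.7457  0.638  -1.5037] [-0.1113 -0.0435 -0.0009]
```

```bash
python3 -m handwheel '[{"delta_pos":[0,0,-0.02],"dr":[0,0,0]},{"delta_pos":[0,0,0],"dr":[0,0,0]},{"delta_pos":[0,0,0],"dr":[0,0,0]}]' > /dev/null; python3 st.py
python3 -m handwheel '[{"delta_pos":[0,0,-0.015],"dr":[0,0,0]},{"delta_pos":[0,0,0],"dr":[0,0,0]}]' > /dev/null; python3 st.py
```

```text
27.0 [ 0.4557 -0.3313  0.0377] [ 0.3602  0.0363 -0.6724] [-0.0306 -0.0287 -0.0476]
27.2 [ 0.4558 -0.3314  0.0375] [-1.1363  1.7569  2.3693] [ 0.3279  0.3331 -0.0415]
```

```bash
python3 -m handwheel '[{"delta_pos":[0,0,0],"dr":[0,0,0]},{"delta_pos":[0,0,0],"dr":[0,0,0]},{"delta_pos":[0,0,0],"dr":[0,0,0]},{"delta_pos":[0,0,0],"dr":[0,0,0]}]' -0.3
python3 -m handwheel '[{"delta_pos":[0,0,0.2],"dr":[0,0,0]},{"delta_pos":[0,0,0.5],"dr":[0,0,0]},{"delta_pos":[0,0,0.8],"dr":[0,0,0]},{"delta_pos":[0,0,0.9],"dr":[0,0,0]},{"delta_pos":[0,0.3,0.9],"dr":[0,0,0]},{"delta_pos":[0,0.9,0.9],"dr":[0,0,0]},{"delta_pos":[0,0.9,0],"dr":[0,0,0]},{"delta_pos":[0,0.9,0],"dr":[0,0,0]},{"delta_pos":[0,0.9,0],"dr":[0,0,0]},{"delta_pos":[0,0.9,0],"dr":[0,0,0]}]'
python3 - <<'E'
from h import *
save('scene','s6.png');save('top','t6.png')
b=cv2.imread('pics/s6.png');a=cv2.imread('pics/t6.png')
cv2.imwrite('pics/c6.png',np.vstack([np.hstack([cv2.resize(b[200:290,75:165],(290,290)),cv2.resize(a[170:260,310:400],(290,290))]),np.hstack([cv2.resize(b[110:190,285:365],(290,290)),cv2.resize(a[186:266,88:168],(290,290))])]))
E
```

```text
t: 27.6
eef_pos: [0.4558, -0.3313, 0.0371]
ee_rot: [-3.142, 0.0, -0.084]
force: [-0.6, -0.1, 0.4]
width: 0.0563
gripper_force: 0.0
t: 28.6
eef_pos: [0.4557, -0.1863, 0.1639]
ee_rot: [-3.142, -0.001, -0.084]
force: [-0.0, 0.2, -0.0]
width: 0.057
gripper_force: 0.0
```

View pics/c6.png

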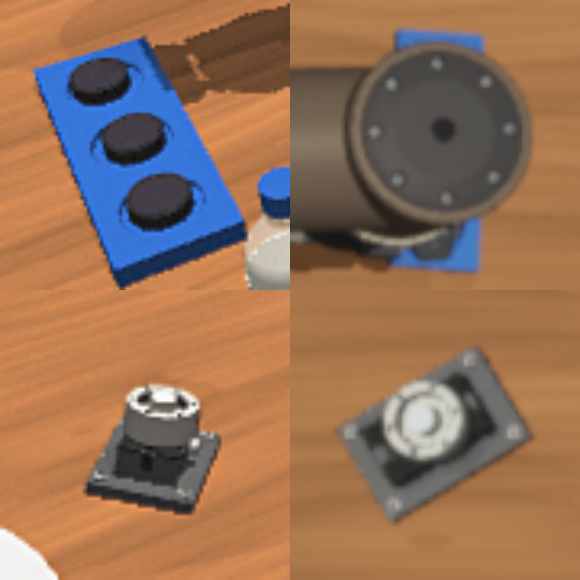

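The picture shows three windows lying flat in the tray, the first at crop (98,80) in its pocket. The flange is seated on the stand with the post showing in the hole. Handing in.

```bash
python3 -c "
from station import job_done
print(job_done())"
```

```text
the job is handed in; nothing more can be done
None
```

The window was pushed out with low force (about 8 N) and laid flat in the tray's empty pocket. The flange is fully down on the stand, and the job was handed in at about 29 s of the 72 s allowed, with no verdict returned.

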